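Close the open pin tube and lift the tote level

ROBOT

A 7-joint arm with a two-finger parallel gripper is mounted at the origin on the work surface. World frame = base frame: x ahead of the robot, y to its left, z up, the work surface at z = 0. Lengths are in m, angles in rad, forces in N, time in s.
With the tool pointing down it reaches from about 0.35 to 0.9 m from the base axis. Payload 8.1 kg.
Tool frame: the origin (TCP) lies on the centre line of the jaws, within the pads' length; the fingertips stand arm.tips_ahead ahead of it and the grasp point (between the pads) lies 8 mm behind it (arm.tips_ahead is the distance from the TCP to the fingertips, in m); z points along the fingers, y is the direction in which the jaws open and shut (so a half turn about z gives the same grasp; the last joint's range is limited). The gripper opens to 92 mm and grips with 3 to 60 N. Pads are 19 mm wide; open, the fingers measure 130 mm over their backs; the gripper's body (75 mm by 190 mm) begins 47 mm behind the grasp point.
Start: joints at [1.076, 0.434, 0.025, 1.573, -0.012, 1.134, -0.075], TCP at [0.239, -0.578, 0.238] pointing down, gripper open.
Joint ranges: [-2.62, 2.62], [-0.44, 2.09], [-1.27, 1.32], [0.08, 2.57], [-1.32, 4.46], [0.12, 2], [-2.74, 2.74]. Speed limits (rad/s): [2.22, 2.22, 3.01, 3.01, 3.14, 3.14, 3.14].

INTERFACE

Orientations are given as a rotation vector (axis times angle).
In Python, from cell import arm gives the robot as it stands. The module is installed in compiled form; this text tells all that it offers.
- The arm moves only by the tool jog_arm, never from a script. Its argument "moves" is a list of rows, each an object with "twist": the turn, a rotation vector about the tool's x, y, z in units of 10 degrees (1.0 is 10 degrees), a list of three; "xyz": the shift along the tool's x, y, z in units of 60 mm (1.0 is 60 mm), a list of three; "grip": the closure, from -1 (fully open) to 1 (shut). A call has 1 to 5 rows; each row is the pose to reach, as a shift and turn from the pose commanded when the call began, along the tool's axes at that moment; what a row does not reach only later rows make up. A row lasts 1/8 s, in which the tool goes at most 62.5 mm and 10.7 degrees, less where a joint would pass 70% of its speed; a pose out of reach is approached as far as the arm can. A call with a gripper value outside its range is refused whole. The fingers move at their own pace and stop on an object; "force" is the grip in N (left out, the last holds). Time passes only in rows, so rows that repeat a pose let the fingers close. It gives the time, the measured TCP pose, the force and the opening at its end, in the units of the state.
- arm.observe(): the state, without advancing time (a new reading comes with each control period).
- arm.get_image(name): name is "scene" or "top" or "wrist"; returns the picture (480x640x3 uint8, blue, green, red); there is no depth.
- arm.camera_params(name): a dict with "mtx" (3x3 intrinsics, pixels), "T" (4x4, takes a point from camera to world coordinates); the wrist camera has in their place "T_tool_cam" (4x4, takes a point from camera to tool coordinates, whose origin is the TCP and whose axes are the flange's). Camera axes: x right, y down, z forward; pixel columns grow to the right and rows downward; lengths in m; the calibration is good to about 2 mm. The wrist camera is an equidistant fisheye: a pixel r from the principal point sees the ray r / f radians off the axis. A picture is of the moment at which its call begins: read the wrist's pose just before it. camera_params takes no time and is no camera call.
- arm.sign_off(): hands the job in, once; it reports no verdict.
The state is a dict: "clock": time; "joints": joint angles; "dq": joint speeds; "joint_efforts": joint torques, N m; "position": TCP position; "ee_rot": TCP orientation; "force": force on the tool from outside, world axes, zero at the start; "ft_torque": the same for the moment, N m; "width": opening from 0.0 (shut) to 1.0 (fully open).
Only numpy, scipy, OpenCV 4.12 (cv2) and the standard library are available. Lean on these libraries where they do the work, as an engineer would, in place of code of your own. Each camera call takes 0.05 s, during which the arm holds its last target. There are 200 camera calls.

TASK

One of the flip-cap tubes of handle pins in the plywood tote has been left open: press its cap fully shut while the tote stands on the bench. Then take the tote by the grip bar of its centre board, lift it at least 10 cm clear of the bench without tipping it, keep it up there level and still for three seconds, and finish while still holding it so, with every cap shut and the tubes and wooden blanks in their places. Leave the hammer, knife and grinding wheel on the bench alone.

Things in the scene. Friction and masses are not known exactly. Their poses are not given: they have to be found in the camera images.
- tote: plywood carrying tote, 136 (x) by 178 mm (y), 0.75 kg loaded, free on the bench. Origin: centre of the underside, below the centre board; z up. Centre board 14 mm thick, along y at x = 0, 156 mm high, with a hand slot. Front (-x): wall at x = -70 mm, four 36 mm cells at x = -45, y = -63, -21, 21, 63 mm, then a trough of pin rods. Rear: bay with two blanks, to x = 66 mm. Outer walls up to 56 mm
- tote_grip (a point): centre of the grip bar above the hand slot: 14 mm thick in x, 26 mm tall (z 130 to 156 mm in the tote's frame), 100 mm long in y; this point is at tote x = 0, y = 0, z = 143 mm. Axes as the tote's. The loaded tote's centre of mass is within about 15 mm of straight below
- tube_a: clear plastic flip-cap tube of seven thick brass pins, upright and loose in one of the tote's four front cells (which one varies). 29 mm in diameter (31 mm collar), 80 mm tall without cap, 45 g. Origin: centre of its underside, 8 mm above the tote's underside; axes parallel to the tote's. White cap: 31 mm disc, 7 mm thick; shut, its top is at tube z = 87 mm (95 mm above the tote's underside)
- tube_b: clear plastic flip-cap tube of seven long steel pins, upright and loose in one of the tote's four front cells (which one varies). 29 mm in diameter (31 mm collar), 80 mm tall without cap, 45 g. Origin: centre of its underside, 8 mm above the tote's underside; axes parallel to the tote's. White cap: 31 mm disc, 7 mm thick; shut, its top is at tube z = 87 mm (95 mm above the tote's underside)
- tube_c: clear plastic flip-cap tube of seven short copper pins, upright and loose in one of the tote's four front cells (which one varies). 29 mm in diameter (31 mm collar), 80 mm tall without cap, 45 g. Origin: centre of its underside, 8 mm above the tote's underside; axes parallel to the tote's. White cap: 31 mm disc, 7 mm thick; shut, its top is at tube z = 87 mm (95 mm above the tote's underside)
- tube_d: clear plastic flip-cap tube of seven thin long brass pins, upright and loose in one of the tote's four front cells (which one varies). 29 mm in diameter (31 mm collar), 80 mm tall without cap, 45 g. Origin: centre of its underside, 8 mm above the tote's underside; axes parallel to the tote's. White cap: 31 mm disc, 7 mm thick; shut, its top is at tube z = 87 mm (95 mm above the tote's underside)
- cap_a (a joint): cap of tube_a, rad: 0 shut, flat on the tube, its 6 mm thumb tab towards the tote's handle (+x); 1.57 on edge; 2.3 limit, leaning outwards, away from the handle. Hinge pin parallel to the tube's y at tube x = -16.5, z = 80 mm; the cap reaches 37 mm from it. It stays where left (friction 0.02 N m: under 2 N moves it); no latch or spring
- cap_b (a joint): cap of tube_b, rad: 0 shut, flat on the tube, its 6 mm thumb tab towards the tote's handle (+x); 1.57 on edge; 2.3 limit, leaning outwards, away from the handle. Hinge pin parallel to the tube's y at tube x = -16.5, z = 80 mm; the cap reaches 37 mm from it. It stays where left (friction 0.02 N m: under 2 N moves it); no latch or spring
- cap_c (a joint): cap of tube_c, rad: 0 shut, flat on the tube, its 6 mm thumb tab towards the tote's handle (+x); 1.57 on edge; 2.3 limit, leaning outwards, away from the handle. Hinge pin parallel to the tube's y at tube x = -16.5, z = 80 mm; the cap reaches 37 mm from it. It stays where left (friction 0.02 N m: under 2 N moves it); no latch or spring
- cap_d (a joint): cap of tube_d, rad: 0 shut, flat on the tube, its 6 mm thumb tab towards the tote's handle (+x); 1.57 on edge; 2.3 limit, leaning outwards, away from the handle. Hinge pin parallel to the tube's y at tube x = -16.5, z = 80 mm; the cap reaches 37 mm from it. It stays where left (friction 0.02 N m: under 2 N moves it); no latch or spring
- blank_a: wooden knife-handle blank, 24 x 125 x 30 mm, 70 g, lying loose in the tote's rear bay (medium brown, next to the centre board); origin at the centre of its underside
- blank_b: wooden knife-handle blank like the other, dark brown, next to the rear wall
- hammer: hammer with a pale wooden handle, 270 mm long, lying on the bench to the left (+y) of the tote; not to be disturbed; origin at its middle underside
- knife: finished knife with wooden handle, 320 mm long, lying on the bench to the right (-y) of the tote; not to be disturbed; origin at the underside where handle meets blade, blade towards its +x
- wheel: spare grinding wheel, grey disc 125 mm in diameter, 20 mm thick, lying flat on the bench beyond the tote; not to be disturbed; origin at the centre of its underside
Mind the look-alikes: they are no part of the job. Of the things shaped like the tote, the plywood one is meant.

How it is judged:
On the way, in this order (a step that is already met when the one before it is completed fails the run):
1. the open cap is pressed shut, so that all four are shut, while the tote stands on the bench (value of joint each of cap_a, cap_b, cap_c, cap_d below 0.1 rad and height (world z) of tote below 0.01 m and angle between tote's own z axis and vertical below 0.1 rad), for 0.2 s.
2. the tote is held clear of the bench by its grip, level and still, for 2 s (height (world z) of tote above 0.09 m and angle between tote's own z axis and vertical below 0.08 rad and linear speed of tote below 0.02 m/s and angular speed of tote below 0.08 rad/s and contact force between the fingers and tote above 3 N and distance between the grasp point and tote_grip below 0.06 m), for 2 s.
At the end, for the whole second after the job is handed in: gripper within 60 mm of the middle of the grip bar, tote over 90 mm above the bench, tilt under 0.08 rad, still (20 mm/s, 0.08 rad/s), touching nothing else; all caps within 0.10 rad of shut; tubes upright in the front cells, blanks in the rear bay (all of step 2 and value of joint each of cap_a, cap_b, cap_c, cap_d below 0.1 rad and contact force between tote and hammer below 0.2 N and contact force between tote and knife below 0.2 N and contact force between tote and wheel below 0.2 N and angle between each of tube_a, tube_b, tube_c, tube_d's own z axis and vertical below 0.17 rad and z of tube_a in the frame of tote between 0 and 0.02 m and x of tube_a in the frame of tote between -0.06 and -0.03 m and z of tube_b in the frame of tote between 0 and 0.02 m and x of tube_b in the frame of tote between -0.06 and -0.03 m and z of tube_c in the frame of tote between 0 and 0.02 m and x of tube_c in the frame of tote between -0.06 and -0.03 m and z of tube_d in the frame of tote between 0 and 0.02 m and x of tube_d in the frame of tote between -0.06 and -0.03 m and z of blank_a in the frame of tote between 0 and 0.035 m and x of blank_a in the frame of tote between 0 and 0.07 m and z of blank_b in the frame of tote between 0 and 0.035 m and x of blank_b in the frame of tote between 0 and 0.07 m); the arm keeps its last pose, push and grip.
It fails at once if the tote is tipped by more than 0.25 rad (angle between tote's own z axis and vertical above 0.25 rad).
It fails at once if the hammer, knife or grinding wheel is moved by more than 25 mm (distance of any of hammer, knife, wheel from where it was at the start of the episode above 0.025 m).
It also fails if it takes over 51 s, if anything falls off the work surface, if the arm or the gripper's body presses on something with over 40 N, if the wrist force passes 120 N, or if a joint passes its speed limit or range.

## Working session

There is one attempt and no reset: what is moved stays moved. The work goes in short steps, Python scripts to look and compute and a tool call to move; the robot and the scene stay as the last step left them, time stands still between calls to the robot, and variables do not carry over. Pictures are saved under pics/ and viewed, about 8 in all and at most 12, crops included, and the job is handed in when it is done.

Besides the shell and the picture viewer there is one more tool, called after ">>>" as name(argument=value, ...) on one line, values as JSON. jog_arm: Moves the arm, as the interface text tells. Its arguments: {"type":"object","properties":{"moves":{"type":"array","items":{"type":"object","properties":{"twist":{"type":"array","items":{"type":"number"}},"xyz":{"type":"array","items":{"type":"number"}},"grip":{"type":"number"}}}},"force":{"type":"number"}},"required":["moves"]}

```bash
mkdir -p pics
python3 - <<'E'
from cell import arm
import cv2,numpy as np
print(arm.observe(), arm.tips_ahead)
for n in("scene","top"):
    cv2.imwrite(f"pics/{n}0.png",arm.get_image(n)); p=arm.camera_params(n); print(n,p["mtx"].round(1).tolist(),p["T"].round(3).tolist())
p=arm.camera_params("wrist");print({k:np.round(v,3).tolist() if not isinstance(v,str) else v for k,v in p.items()})
E
```

```text
{'clock': 0.0, 'joints': array([ 1.07639338,  0.435234  ,  0.02500179,  1.57409673, -0.01160619,
        1.13398344, -0.07511941]), 'dq': array([-1.29259713e-03,  3.40822986e-05,  2.27805276e-03,  1.81458673e-04,
        3.82274416e-04,  5.38967742e-04, -3.12514618e-05]), 'joint_efforts': array([-6.44169504e-04, -6.67849374e+01,  9.84781981e-01, -3.14465439e+01,
       -6.04124274e-02,  4.27184394e-02,  1.36300810e-04]), 'position': array([ 0.23840773, -0.57721305,  0.23693859]), 'ee_rot': array([-3.08005703e+00, -6.11038049e-01,  7.10367208e-04]), 'force': array([-0.24307919, -0.13362425, -0.68979481]), 'ft_torque': array([ 0.03454517, -0.04525948,  0.05914426]), 'width': 0.9979429861866108} 0.011
scene [[498.3, 0.0, 322.3], [0.0, 498.3, 243.7], [0.0, 0.0, 1.0]] [[0.303, 0.525, -0.796, 1.423], [0.953, -0.146, 0.266, -0.257], [0.024, -0.839, -0.544, 0.732], [0.0, 0.0, 0.0, 1.0]]
top [[454.9, 0.0, 325.6], [0.0, 454.9, 236.5], [0.0, 0.0, 1.0]] [[-0.003, -0.99, 0.144, 0.354], [-1.0, -0.001, -0.028, 0.053], [0.028, -0.144, -0.989, 1.029], [0.0, 0.0, 0.0, 1.0]]
{'mtx': [[371.648, 0.0, 326.907], [0.0, 371.648, 240.21], [0.0, 0.0, 1.0]], 'T_tool_cam': [[0.001, -0.962, -0.274, 0.074], [1.0, 0.001, 0.002, -0.0], [-0.002, -0.274, 0.962, -0.147], [0.0, 0.0, 0.0, 1.0]]}
```

View pics/scene0.png

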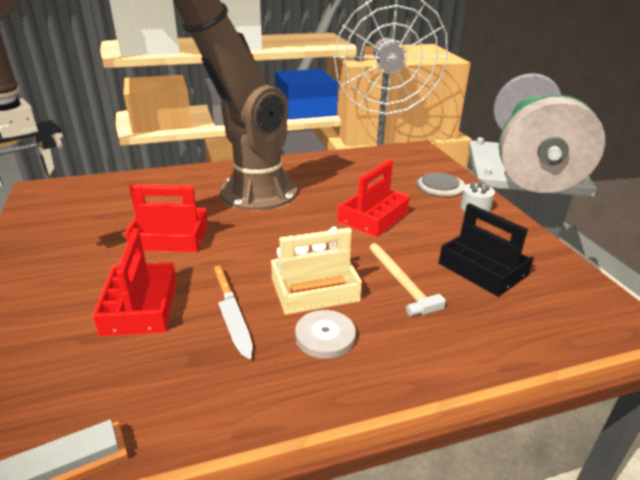

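View pics/top0.png

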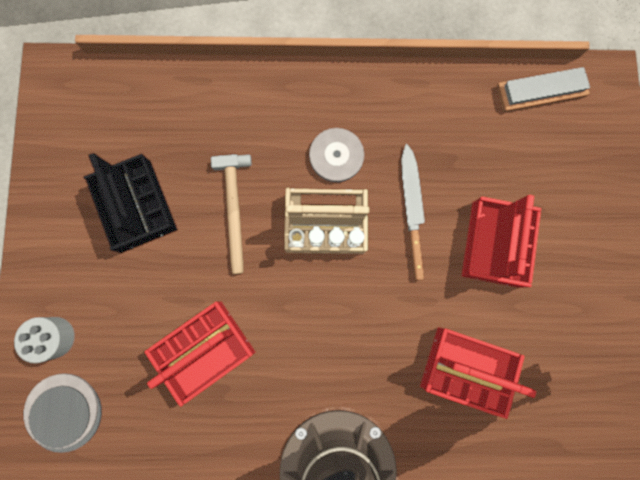

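The top view shows the plywood tote at about (327,221), with the leftmost tube (297,238) open. Next I'll enlarge and measure it.

```bash
cat > h.py <<'E'
import cv2,numpy as np
from cell import arm
def cast(n,px,z):
    p=arm.camera_params(n);T=p["T"];d=T[:3,:3]@np.linalg.inv(p["mtx"])@np.array([*px,1.]);o=T[:3,3]
    return o+d*(z-o[2])/d[2]
def proj(n,P):
    p=arm.camera_params(n);q=np.linalg.inv(p["T"])@np.array([*P,1.]);q=p["mtx"]@q[:3];return q[:2]/q[2]
E
python3 - <<'E'
from h import *
im=cv2.imread("pics/top0.png");s=cv2.imread("pics/scene0.png")
a=cv2.resize(im[180:262,278:376],None,fx=6,fy=6,interpolation=cv2.INTER_CUBIC)
b=cv2.resize(s[220:315,262:370],None,fx=5,fy=5,interpolation=cv2.INTER_CUBIC)
c=np.zeros((500,790,3),np.uint8)
a=cv2.resize(a,(440,368));b=cv2.resize(b,(350,308));c[:368,:440]=a;c[:308,440:]=b
cv2.imwrite("pics/crop0.png",c)
hsv=cv2.cvtColor(im,cv2.COLOR_BGR2HSV);r=hsv[180:262,278:376]
m=((r[...,0]>12)&(r[...,0]<32)&(r[...,2]>150)&(r[...,1]>40)).astype(np.uint8)
n,l,st,ce=cv2.connectedComponentsWithStats(m);print(st[1:][st[1:,4]>40])
for row in range(0,82,1): 
    x=np.where(m[row])[0]
    if len(x): print(row+180,x.min()+278,x.max()+278,len(x),end=' | ')
E
```

```text
[[   6    7   86   65 2734]
 [  14   53   10    8   66]]
184 283 283 1 | 187 286 289 4 | 188 286 341 33 | 189 285 367 83 | 190 285 367 83 | 191 285 368 84 | 192 285 368 84 | 193 285 368 42 | 194 285 368 12 | 195 285 367 11 | 196 285 368 21 | 197 285 368 27 | 198 285 367 28 | 199 285 367 29 | 200 285 367 28 | 201 285 368 30 | 202 285 368 28 | 203 285 368 28 | 204 285 367 28 | 205 285 367 81 | 206 285 368 84 | 207 285 369 85 | 208 286 369 84 | 209 285 369 85 | 210 285 369 85 | 211 285 369 85 | 212 285 369 85 | 213 285 368 48 | 214 285 344 47 | 215 285 367 56 | 216 285 367 57 | 217 286 368 26 | 218 286 368 8 | 219 285 368 10 | 220 285 368 10 | 221 285 368 10 | 222 285 367 9 | 223 285 368 10 | 224 285 368 11 | 225 285 368 37 | 226 285 368 79 | 227 285 368 67 | 228 285 368 64 | 229 285 368 53 | 230 285 368 30 | 231 285 368 24 | 232 285 368 23 | 233 285 368 24 | 234 284 368 31 | 235 285 368 31 | 236 285 368 31 | 237 285 368 31 | 238 285 368 31 | 239 285 368 32 | 240 285 368 31 | 241 285 368 27 | 242 285 368 27 | 243 285 375 32 | 244 285 368 33 | 245 285 368 37 | 246 285 367 45 | 247 285 368 82 | 248 285 368 84 | 249 286 368 82 | 250 291 367 61 | 251 352 366 13 |
```

View pics/crop0.png

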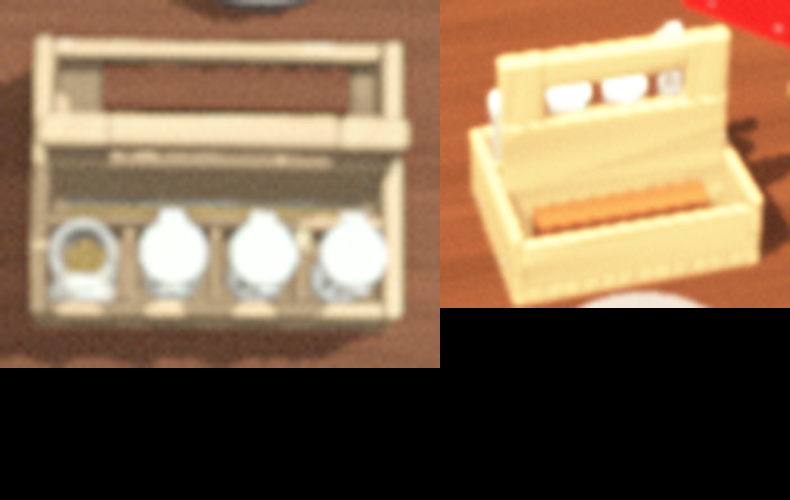

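The crop shows the leftmost tube (+y cell) open, with its cap standing up at its front. The other three caps look shut. Next come the tote's position and yaw.

Run:
```python
from h import *
im=cv2.imread("pics/top0.png");g=cv2.cvtColor(im,cv2.COLOR_BGR2HSV)[...,2].astype(float)
hsv=cv2.cvtColor(im,cv2.COLOR_BGR2HSV)
m=((hsv[...,0]>12)&(hsv[...,0]<32)&(hsv[...,2]>150)&(hsv[...,1]>40))
for c in range(290,368,8): print(c,g[200:220,c].astype(int),[ (np.where(m[200:217,c])[0]+200)[[0,-1]]])
for px in((285,209),(369.5,209),(327,205.5),(327,213)): print('top',px,cast("top",px,.156).round(4))
for px in((285,247),(368.5,247),(285,192),(368.5,192),(327,189),(327,250)): print('rim',px,cast("top",px,.056).round(4))
# shut caps: white blobs
w=((hsv[...,1]<40)&(hsv[...,2]>225)).astype(np.uint8);w[:,:286]=0;w[:,368:]=0;w[:220]=0;w[252:]=0
n,l,st,ce=cv2.connectedComponentsWithStats(w)
for i in range(1,n):
  if st[i,4]>20: print(st[i],ce[i],cast("top",ce[i],.095).round(4))
```

```text
290 [195 212 222 222 226 239 249 251 251 251 245 217 163 122 120 128 129 122
 119 121] [array([200, 212])]
298 [184 186 183 182 196 228 246 250 251 252 247 223 168 121 119 129 136 125
 119 120] [array([200, 212])]
306 [152 147 145 131 138 200 242 250 251 250 245 220 168 139 171 187 172 136
 117 115] [array([205, 216])]
314 [153 148 148 137 123 182 238 251 252 251 246 225 173 141 167 185 179 143
 117 114] [array([205, 216])]
322 [151 148 147 139 113 176 237 251 251 251 247 226 176 149 179 192 180 147
 118 118] [array([205, 216])]
330 [152 147 151 145 123 182 236 251 250 250 247 229 184 144 160 184 183 149
 123 120] [array([205, 216])]
338 [151 149 152 144 128 177 233 250 250 250 247 233 194 153 160 185 186 154
 128 117] [array([205, 216])]
346 [151 153 148 147 129 166 227 247 251 250 248 236 204 151 140 177 186 160
 129 118] [array([205, 216])]
354 [156 155 150 145 131 139 194 232 242 244 244 236 210 158 120 118 128 132
 125 117] [array([206, 213])]
362 [153 151 148 150 149 175 218 242 250 250 252 246 222 168 123 116 126 130
 120 116] [array([200, 213])]
top (285, 209) [0.5356 0.1069 0.156 ]
top (369.5, 209) [ 0.536  -0.0587  0.156 ]
top (327, 205.5) [0.5428 0.0248 0.156 ]
top (327, 213) [0.5278 0.0248 0.156 ]
rim (285, 247) [0.4731 0.1123 0.056 ]
rim (368.5, 247) [ 0.4731 -0.0678  0.056 ]
rim (285, 192) [0.5943 0.1135 0.056 ]
rim (368.5, 192) [ 0.595  -0.0699  0.056 ]
rim (327, 189) [0.6014 0.0215 0.056 ]
rim (327, 250) [0.4666 0.022  0.056 ]
[310 227  14  18 175] [316.23428571 235.33142857] [0.4927 0.0454 0.095 ]
[330 227  14  18 173] [336.38728324 235.75722543] [0.4918 0.0036 0.095 ]
[350 228  15  17 178] [356.6011236  235.69101124] [ 0.492  -0.0385  0.095 ]
[292 241  11   6  49] [297.30612245 243.14285714] [0.4763 0.0846 0.095 ]
```

>>> jog_arm(moves=[{"twist": [0, 0, 0.45], "xyz": [0.62, -0.78, 0], "grip": 1}, {"twist": [0, 0, 0.9], "xyz": [1.25, -1.57, 0], "grip": 1}, {"twist": [0, 0, 1.35], "xyz": [1.87, -2.35, 0], "grip": 1}, {"twist": [0, 0, 1.8], "xyz": [2.5, -3.13, 0], "grip": 1}, {"twist": [0, 0, 2.24], "xyz": [3.12, -3.91, 0], "grip": 1}], force=30)

```text
clock: 0.72
position: [0.3223, -0.2874, 0.2376]
ee_rot: [3.142, -0.003, 0.0]
force: [1.4, 0.7, 0.3]
width: 0.507
```

```bash
cat >> h.py <<'E'
from scipy.spatial.transform import Rotation as R
def go(x,y,z,yaw,verbose=1):
    "tool-frame shift (60 mm) and twist (10 deg) to TCP target, tool down, tool x at yaw deg"
    s=arm.observe();r=R.from_rotvec(s["ee_rot"]);t=R.from_euler('z',yaw,degrees=True)*R.from_euler('x',180,degrees=True)
    print('pos',s["position"].round(4),'tx',r.as_matrix()[:,0].round(3),'tz',r.as_matrix()[:,2].round(3),'F',s["force"].round(1),'w',round(s["width"],3),'t',round(s["clock"],2),'j7',s["joints"][6].round(2))
    print('xyz',(r.inv().apply(np.array([x,y,z])-s["position"])/.06).round(3),'twist',((r.inv()*t).as_rotvec(degrees=True)/10).round(3))
E
python3 -c "
from h import *
go(.43,.0875,.2,0)"
```

```text
pos [ 0.3223 -0.2874  0.2376] tx [ 1.    -0.002  0.   ] tz [ 0. -0. -1.] F [1.4 0.7 0.3] w 0.507 t 0.72 j7 -0.98
xyz [ 1.784 -6.251  0.627] twist [ 0.   -0.   -0.01]
```

>>> jog_arm(moves=[{"twist": [0, 0, 0], "xyz": [0.28, -0.96, 0], "grip": 1}, {"twist": [0, 0, 0], "xyz": [0.56, -1.92, 0], "grip": 1}, {"twist": [0, 0, 0], "xyz": [0.84, -2.88, 0], "grip": 1}, {"twist": [0, 0, 0], "xyz": [1.12, -3.84, 0], "grip": 1}, {"twist": [0, 0, 0], "xyz": [1.36, -4.8, 0], "grip": 1}])

```text
clock: 1.35
position: [0.4036, 0.0005, 0.2378]
ee_rot: [3.141, 0.001, 0.001]
force: [1.4, -0.7, 0.1]
width: 0.01
```

```bash
python3 -c "
from h import *
go(.43,.0875,.2,0)"
```

```text
pos [0.4036 0.0005 0.2378] tx [1.    0.001 0.   ] tz [ 0. -0. -1.] F [ 1.4 -0.7  0.1] w 0.01 t 1.35 j7 -1.75
xyz [ 0.44  -1.449  0.63 ] twist [ 0.001 -0.003  0.003]
```

>>> jog_arm(moves=[{"twist": [0, 0, 0], "xyz": [0.1, -0.75, 0.3], "grip": 1}, {"twist": [0, 0, 0], "xyz": [0.2, -1.45, 0.63], "grip": 1}, {"twist": [0, 0, 0], "xyz": [0.2, -1.45, 0.63], "grip": 1}])

```text
clock: 1.72
position: [0.4145, 0.0886, 0.1987]
ee_rot: [-3.141, -0.01, 0.004]
force: [-0.3, -0.7, 0.6]
width: 0.003
```

```bash
python3 -c "
from h import *
go(.415,.0875,.123,0)
cv2.imwrite('pics/w1.png',arm.get_image('wrist'))"
```

```text
pos [0.4145 0.0886 0.1987] tx [ 1.     0.006 -0.002] tz [-0.002  0.001 -1.   ] F [-0.3 -0.7  0.6] w 0.003 t 1.73 j7 -2.01
xyz [0.011 0.02  1.262] twist [-0.005  0.014  0.036]
```

View pics/w1.png

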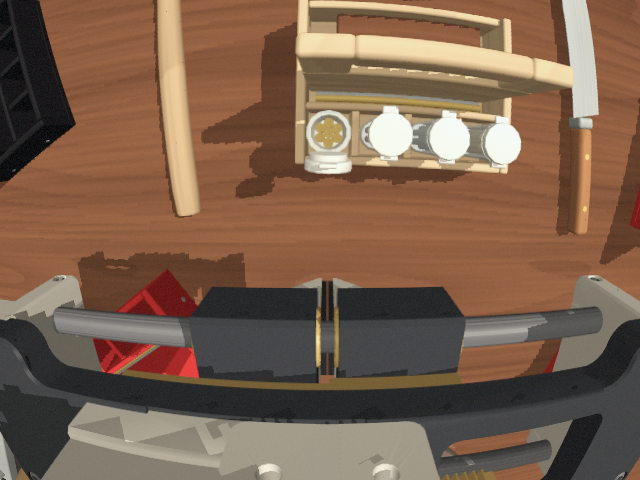

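The wrist view shows the raised cap at (328,162), in line with the closed fingers at (327,~320). I'll go down in front of it, then sweep towards +x.

>>> jog_arm(moves=[{"twist": [0, 0, 0], "xyz": [0.0, 0.02, 0.7], "grip": 1}, {"twist": [0, 0, 0], "xyz": [0.0, 0.02, 1.26], "grip": 1}, {"twist": [0, 0, 0], "xyz": [0.3, 0.02, 1.26], "grip": 1}, {"twist": [0, 0, 0], "xyz": [0.5, 0.02, 1.26], "grip": 1}, {"twist": [0, 0, 0], "xyz": [0.7, 0.02, 1.26], "grip": 1}])

```text
clock: 2.4
position: [0.4584, 0.0838, 0.1248]
ee_rot: [3.141, -0.001, 0.001]
force: [-0.6, 0.6, 1.0]
width: 0.007
```

>>> jog_arm(moves=[{"twist": [0, 0, 0], "xyz": [0.1, 0, 0], "grip": 1}, {"twist": [0, 0, 0], "xyz": [0.2, 0, 0], "grip": 1}, {"twist": [0, 0, 0], "xyz": [0.3, 0, 0], "grip": 1}, {"twist": [0, 0, 0], "xyz": [0.4, 0, 0], "grip": 1}, {"twist": [0, 0, 0], "xyz": [0.45, 0, 0], "grip": 1}])

```text
clock: 3.02
position: [0.4847, 0.0846, 0.1242]
ee_rot: [3.142, 0.001, -0.0]
force: [-1.8, -0.6, -0.3]
width: 0.006
```

```bash
python3 -c "
from h import *
go(.489,.0875,.106,0)
cv2.imwrite('pics/w2.png',arm.get_image('wrist')[60:330,200:600])"
```

```text
pos [0.4847 0.0846 0.1242] tx [ 1.     0.001 -0.   ] tz [-0. -0. -1.] F [-1.8 -0.6 -0.3] w 0.006 t 3.02 j7 -2.06
xyz [ 0.072 -0.049  0.304] twist [0.    0.001 0.005]
```

View pics/w2.png

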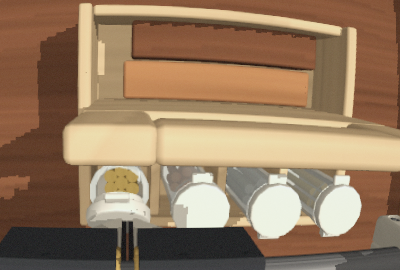

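>>> jog_arm(moves=[{"twist": [0, 0, 0], "xyz": [0.1, -0.04, 0.05], "grip": 1}, {"twist": [0, 0, 0], "xyz": [0.12, -0.04, 0.12], "grip": 1}, {"twist": [0, 0, 0], "xyz": [0.1, -0.04, 0.2], "grip": 1}, {"twist": [0, 0, 0], "xyz": [0.07, -0.04, 0.28], "grip": 1}, {"twist": [0, 0, 0], "xyz": [0.06, -0.04, 0.3], "grip": 1}])

```text
clock: 3.7
position: [0.4879, 0.0868, 0.1067]
ee_rot: [3.141, 0.001, 0.001]
force: [-3.5, -1.6, 18.3]
width: 0.008
```

```bash
python3 -c "
from h import *
go(.489,.0875,.104,0)"
```

```text
pos [0.4879 0.0868 0.1067] tx [1.    0.001 0.   ] tz [ 0. -0. -1.] F [-3.5 -1.6 18.3] w 0.008 t 3.7 j7 -2.08
xyz [ 0.018 -0.011  0.045] twist [ 0.003 -0.002  0.004]
```

Pressing at 18 N with the tips at z = 0.0957, against 0.095 for a shut cap. I'll hold a moment, then retreat.

>>> jog_arm(moves=[{"twist": [0, 0, 0], "xyz": [0, 0, 0.03], "grip": 1}, {"twist": [0, 0, 0], "xyz": [0, 0, 0.03], "grip": 1}, {"twist": [0, 0, 0], "xyz": [0, 0, 0], "grip": 1}, {"twist": [0, 0, 0], "xyz": [-0.1, 0, -0.8], "grip": 1}, {"twist": [0, 0, 0], "xyz": [-0.3, 0, -1.8], "grip": 1}])

```text
clock: 4.32
position: [0.4689, 0.0866, 0.2144]
ee_rot: [3.141, 0.001, -0.005]
force: [1.3, -0.2, -0.7]
width: -0.0
```

>>> jog_arm(moves=[{"twist": [0, 0, 0], "xyz": [-0.3, 0.3, -0.5], "grip": -1}, {"twist": [0, 0, 0], "xyz": [-0.3, 0.6, -0.5], "grip": -1}])

```text
clock: 4.58
position: [0.4521, 0.051, 0.2466]
ee_rot: [3.141, 0.003, 0.007]
force: [-0.3, -1.1, -0.2]
width: 0.172
```

```bash
python3 -c "
from h import *
go(.536,.0245,.23,90)
a=arm.get_image('wrist')[0:330,120:640];cv2.imwrite('pics/w3.png',a);cv2.imwrite('pics/top3.png',arm.get_image('top'))"
```

```text
pos [0.4521 0.051  0.2466] tx [1.    0.002 0.004] tz [ 0.004 -0.    -1.   ] F [-0.3 -1.1 -0.2] w 0.172 t 4.58 j7 -1.89
xyz [1.397 0.445 0.283] twist [ 0.02  -0.019 -8.99 ]
```

View pics/w3.png

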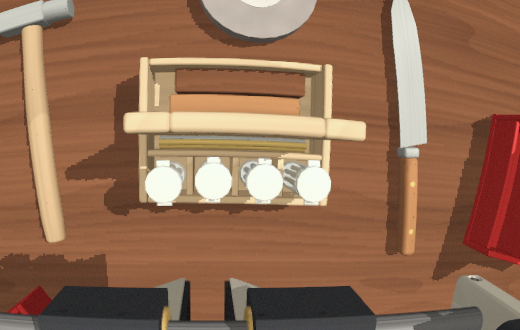

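All four caps now read as shut: discs at (163,184), (213,180), (264,182), (313,184) in the crop. Next I'll move over the bar and turn 90°.

>>> jog_arm(moves=[{"twist": [0, 0, -0.9], "xyz": [0.3, 0.1, 0], "grip": -1}, {"twist": [0, 0, -1.8], "xyz": [0.6, 0.2, 0], "grip": -1}, {"twist": [0, 0, -2.7], "xyz": [0.9, 0.3, 0], "grip": -1}, {"twist": [0, 0, -3.6], "xyz": [1.2, 0.4, 0], "grip": -1}, {"twist": [0, 0, -4.5], "xyz": [1.4, 0.45, 0], "grip": -1}])

```text
clock: 5.3
position: [0.5365, 0.0245, 0.2432]
ee_rot: [-2.898, -1.21, 0.002]
force: [0.4, 1.2, -0.3]
width: 0.805
```

>>> jog_arm(moves=[{"twist": [0, 0, -0.9], "xyz": [0, 0, 0], "grip": -1}, {"twist": [0, 0, -1.8], "xyz": [0, 0, 0], "grip": -1}, {"twist": [0, 0, -2.7], "xyz": [0, 0, 0], "grip": -1}, {"twist": [0, 0, -3.6], "xyz": [0, 0, 0], "grip": -1}, {"twist": [0, 0, -4.5], "xyz": [0, 0, 0], "grip": -1}])

```text
clock: 5.92
position: [0.5358, 0.025, 0.2434]
ee_rot: [-2.213, -2.228, 0.001]
force: [-0.0, -0.8, 1.0]
width: 1.002
```

```bash
python3 -c "
from h import *
go(.536,.0245,.135,89.5)
a=arm.get_image('wrist');cv2.imwrite('pics/w4.png',a)"
```

```text
pos [0.5358 0.025  0.2434] tx [-0.006  1.     0.001] tz [-0.001  0.001 -1.   ] F [-0.  -0.8  1. ] w 1.002 t 5.92 j7 -0.38
xyz [-0.009  0.007  1.806] twist [-0.008 -0.004  0.087]
```

View pics/w4.png

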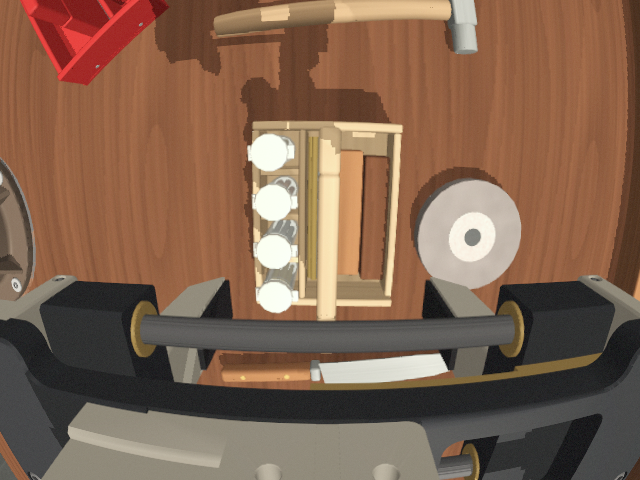

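The bar at column ~328 sits midway between the jaws (214 and 442) and lies parallel to the pads. I'll go down and grip.

>>> jog_arm(moves=[{"twist": [0, 0, 0.05], "xyz": [0, 0, 0.7], "grip": -1}, {"twist": [0, 0, 0.05], "xyz": [0, 0, 1.3], "grip": -1}, {"twist": [0, 0, 0.05], "xyz": [0, 0, 1.65], "grip": -1}, {"twist": [0, 0, 0.05], "xyz": [0, 0, 1.8], "grip": -1}, {"twist": [0, 0, 0.05], "xyz": [0, 0, 1.8], "grip": 0}], force=20)

```text
clock: 6.6
position: [0.5359, 0.0245, 0.136]
ee_rot: [-2.23, -2.211, 0.001]
force: [-0.5, -0.7, 0.2]
width: 0.935
```

>>> jog_arm(moves=[{"twist": [0, 0, 0], "xyz": [0, 0, 0], "grip": 0.4}, {"twist": [0, 0, 0], "xyz": [0, 0, 0], "grip": 0.6}, {"twist": [0, 0, 0], "xyz": [0, 0, 0], "grip": 0.8}, {"twist": [0, 0, 0], "xyz": [0, 0, 0], "grip": 1}, {"twist": [0, 0, 0], "xyz": [0, 0, 0], "grip": 1}])

```text
clock: 7.22
position: [0.5361, 0.024, 0.1364]
ee_rot: [2.23, 2.212, 0.0]
force: [-0.1, 0.1, 0.2]
width: 0.396
```

>>> jog_arm(moves=[{"twist": [0, 0, 0], "xyz": [0, 0, 0], "grip": 1}, {"twist": [0, 0, 0], "xyz": [0, 0, 0], "grip": 1}, {"twist": [0, 0, 0], "xyz": [0, 0, 0], "grip": 1}], force=55)

```text
clock: 7.6
position: [0.5359, 0.024, 0.1363]
ee_rot: [-2.23, -2.212, 0.0]
force: [-0.1, -0.2, -0.4]
width: 0.151
```

```bash
python3 -c "
from h import *
go(.536,.0245,.135,89.5)"
```

```text
pos [0.5359 0.024  0.1363] tx [ 0.008  1.    -0.   ] tz [-0. -0. -1.] F [-0.1 -0.2 -0.4] w 0.151 t 7.6 j7 -0.49
xyz [0.009 0.001 0.021] twist [-0.001  0.     0.004]
```

The jaws stopped at 13.9 mm, and the bar is 14 mm, so it is gripped. I'll lift gently.

>>> jog_arm(moves=[{"twist": [0, 0, 0], "xyz": [0, 0, 0], "grip": 1}, {"twist": [0, 0, 0], "xyz": [0, 0, 0], "grip": 1}, {"twist": [0, 0, 0], "xyz": [0, 0, -0.1], "grip": 1}, {"twist": [0, 0, 0], "xyz": [0, 0, -0.2], "grip": 1}, {"twist": [0, 0, 0], "xyz": [0, 0, -0.3], "grip": 1}])

```text
clock: 8.22
position: [0.5359, 0.0239, 0.1546]
ee_rot: [-2.23, -2.212, 0.0]
force: [-0.9, -1.1, -7.3]
width: 0.152
```

```bash
python3 -c "
from h import *
go(.536,.0245,.255,89.5); print(arm.observe()['ft_torque'].round(2))
w=arm.get_image('wrist');s=arm.get_image('scene');cv2.imwrite('pics/s5.png',s)
cv2.imwrite('pics/c5.png',np.hstack([cv2.resize(s[180:330,230:390],(400,375)),cv2.resize(w[80:380,180:500],(400,375))]))"
```

```text
pos [0.5359 0.0239 0.1546] tx [ 0.008  1.    -0.   ] tz [-0. -0. -1.] F [-0.9 -1.1 -7.3] w 0.152 t 8.22 j7 -0.47
xyz [ 1.000e-02  1.000e-03 -1.673e+00] twist [-0.002  0.     0.004]
[-0.02 -0.2   0.04]
```

View pics/c5.png

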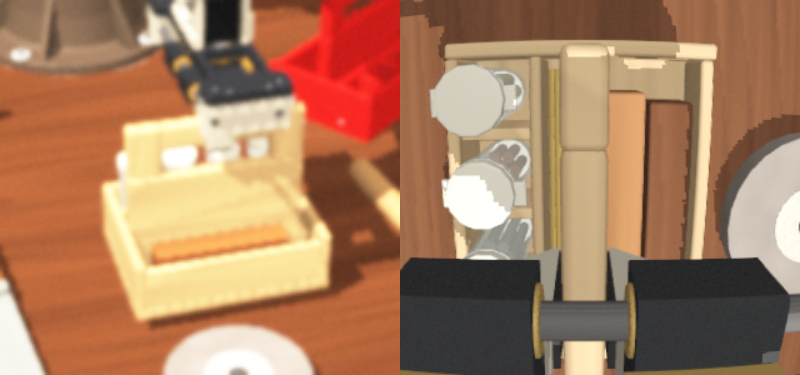

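The wrist force of 7.3 N matches the whole load, and the tote hangs level. I'll lift on to about 12 cm.

>>> jog_arm(moves=[{"twist": [0, 0, 0], "xyz": [0, 0, -0.1], "grip": 1}, {"twist": [0, 0, 0], "xyz": [0, 0, -0.3], "grip": 1}, {"twist": [0, 0, 0], "xyz": [0, 0, -0.5], "grip": 1}, {"twist": [0, 0, 0], "xyz": [0, 0, -0.7], "grip": 1}, {"twist": [0, 0, 0], "xyz": [0, 0, -0.9], "grip": 1}])

```text
clock: 8.95
position: [0.5361, 0.024, 0.2093]
ee_rot: [2.23, 2.212, 0.0]
force: [0.4, 0.2, -7.0]
width: 0.151
```

>>> jog_arm(moves=[{"twist": [0, 0, 0], "xyz": [0, 0, -0.2], "grip": 1}, {"twist": [0, 0, 0], "xyz": [0, 0, -0.4], "grip": 1}, {"twist": [0, 0, 0], "xyz": [0, 0, -0.6], "grip": 1}, {"twist": [0, 0, 0], "xyz": [0, 0, -0.8], "grip": 1}, {"twist": [0, 0, 0], "xyz": [0, 0, -0.9], "grip": 1}])

```text
clock: 9.57
position: [0.5364, 0.0241, 0.2633]
ee_rot: [2.23, 2.212, 0.001]
force: [0.1, -1.0, -7.3]
width: 0.149
```

>>> jog_arm(moves=[{"xyz": [0, 0, 0], "twist": [0, 0, 0], "grip": 1}, {"xyz": [0, 0, 0], "twist": [0, 0, 0], "grip": 1}, {"xyz": [0, 0, 0], "twist": [0, 0, 0], "grip": 1}, {"xyz": [0, 0, 0], "twist": [0, 0, 0], "grip": 1}, {"xyz": [0, 0, 0], "twist": [0, 0, 0], "grip": 1}])

```text
clock: 10.2
position: [0.536, 0.024, 0.2622]
ee_rot: [-2.23, -2.212, 0.0]
force: [-1.0, 0.2, -6.6]
width: 0.144
```

>>> jog_arm(moves=[{"xyz": [0, 0, 0], "twist": [0, 0, 0], "grip": 1}, {"xyz": [0, 0, 0], "twist": [0, 0, 0], "grip": 1}, {"xyz": [0, 0, 0], "twist": [0, 0, 0], "grip": 1}, {"xyz": [0, 0, 0], "twist": [0, 0, 0], "grip": 1}, {"xyz": [0, 0, 0], "twist": [0, 0, 0], "grip": 1}])

```text
clock: 10.82
position: [0.536, 0.024, 0.2623]
ee_rot: [2.23, 2.213, -0.0]
force: [-0.2, 0.2, -7.0]
width: 0.148
```

>>> jog_arm(moves=[{"xyz": [0, 0, 0], "twist": [0, 0, 0], "grip": 1}, {"xyz": [0, 0, 0], "twist": [0, 0, 0], "grip": 1}, {"xyz": [0, 0, 0], "twist": [0, 0, 0], "grip": 1}, {"xyz": [0, 0, 0], "twist": [0, 0, 0], "grip": 1}, {"xyz": [0, 0, 0], "twist": [0, 0, 0], "grip": 1}])

```text
clock: 11.45
position: [0.5361, 0.024, 0.2623]
ee_rot: [2.23, 2.213, -0.0]
force: [1.3, 0.1, -7.1]
width: 0.15
```

>>> jog_arm(moves=[{"xyz": [0, 0, 0], "twist": [0, 0, 0], "grip": 1}, {"xyz": [0, 0, 0], "twist": [0, 0, 0], "grip": 1}, {"xyz": [0, 0, 0], "twist": [0, 0, 0], "grip": 1}, {"xyz": [0, 0, 0], "twist": [0, 0, 0], "grip": 1}, {"xyz": [0, 0, 0], "twist": [0, 0, 0], "grip": 1}])

```text
clock: 12.08
position: [0.5361, 0.024, 0.2623]
ee_rot: [2.23, 2.213, 0.0]
force: [0.4, -0.4, -7.6]
width: 0.149
```

>>> jog_arm(moves=[{"xyz": [0, 0, 0], "twist": [0, 0, 0], "grip": 1}, {"xyz": [0, 0, 0], "twist": [0, 0, 0], "grip": 1}, {"xyz": [0, 0, 0], "twist": [0, 0, 0], "grip": 1}, {"xyz": [0, 0, 0], "twist": [0, 0, 0], "grip": 1}, {"xyz": [0, 0, 0], "twist": [0, 0, 0], "grip": 1}])

```text
clock: 12.7
position: [0.5361, 0.024, 0.2623]
ee_rot: [2.23, 2.213, -0.0]
force: [0.6, 0.1, -6.8]
width: 0.147
```

```bash
python3 -c "
from h import *
go(.536,.0245,.262,89.5)
w=arm.get_image('wrist');s=arm.get_image('scene')
cv2.imwrite('pics/c6.png',np.hstack([cv2.resize(s[140:330,230:390],(400,475)),cv2.resize(w[80:460,180:500],(400,475))]))
print(arm.observe()['position'],arm.observe()['width'])"
```

```text
pos [0.5361 0.024  0.2623] tx [ 0.008  1.    -0.   ] tz [-0. -0. -1.] F [ 0.6  0.1 -6.8] w 0.147 t 12.7 j7 -0.38
xyz [ 0.009 -0.001  0.005] twist [-0.     0.     0.004]
[0.53606181 0.02397762 0.26232314] 0.14692806537312922
```

View pics/c6.png

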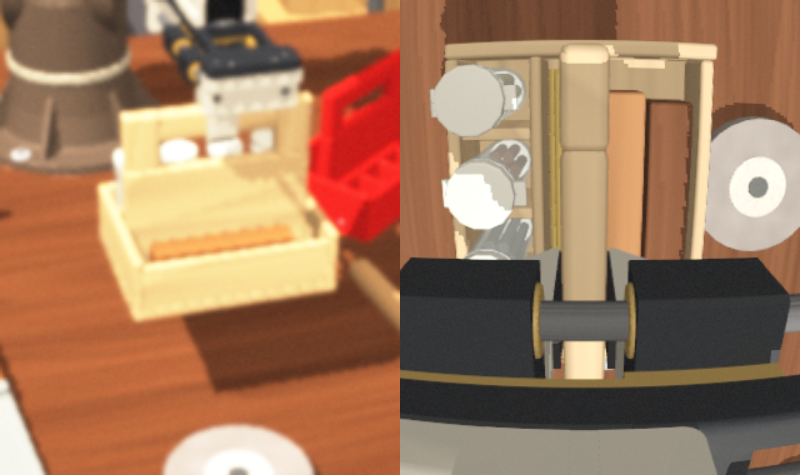

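The tote is up about 126 mm. The wrist view matches the one at first lift, so nothing slipped or tilted: blanks in place, the visible caps shut. It has been held still for about 3 s, so I'll hand in.

```bash
python3 -c "
from cell import arm
print(arm.sign_off())"
```

```text
the job is handed in; nothing more can be done
None
```

The job is handed in with the tote still held up; no verdict was reported.

- **Cap:** The open cap was on the tube at the tote's +y end. I swept it over with the closed fingers and pressed it shut at 18 N. The tips stopped at z = 0.0957 m, against 0.095 m for a shut cap, and the next wrist picture showed all four caps shut.
- **Lift:** I gripped the bar at its middle with 55 N; the jaws read 13.5–13.9 mm on the 14 mm bar. I raised the tote to about 126 mm, held it for about 3 s and signed off at about 12.8 s.
- **Last checks:** The wrist force was about 7 N, which matches the loaded tote. The tool was vertical and steady to about 0.1 mm. The wrist view looked the same as just after lift-off, so I saw no slip or tilt. The blanks and the visible tubes were in place.
- **Not seen at the end:** The gripper hides at least one cap in the last wrist view, so for that one I rely on the earlier picture of all four shut. I did not measure the hammer, knife or wheel again. The arm was not brought down near them, and the wheel looked in place in the last picture.

No check failed or disagreed.

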